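Select the dark blue glaze and start the mixer

TASK

Start the glaze mixer on dark blue: with the fingertips, lightly press the key faced with the dark blue tile well down so that it stays down, then press the green start button in and let it spring back. Leave the other tile keys and the red stop button unpressed, pick nothing up, do not disturb the loose things around, and withdraw clear.

Things in the scene. Friction and masses are not known exactly. Their poses are not given: they have to be found in the camera images.
- panel: glaze key panel, grey box with aluminium top, 152 (its x) x 226 (its y) x 34 mm, fixed to the table; carries six round keys in two rows of three, 68 mm apart, the colours in any order; origin at the centre of its underside, z up
- key_pink (a joint): how far the key faced with the round pink tile (same size as the others) is pushed down, 0 (up) to 0.014 m; pushing takes 3.5 N at first and 6 N near the bottom, and the key stays as deep as it was pushed (it cannot be raised again); it counts as selected from about 0.006
- key_light_blue (a joint): how far the key faced with the round light blue tile (same size as the others) is pushed down, 0 (up) to 0.014 m; pushing takes 3.5 N at first and 6 N near the bottom, and the key stays as deep as it was pushed (it cannot be raised again); it counts as selected from about 0.006
- key_dark_blue_top (a point): centre of the top face of the dark blue key: a round dark blue glaze tile about 44 mm wide on a stem, its face 61 mm above the table (27 mm above the panel) when up; the point goes down with the key
- key_dark_blue (a joint): how far the key faced with the round dark blue tile (same size as the others) is pushed down, 0 (up) to 0.014 m; pushing takes 3.5 N at first and 6 N near the bottom, and the key stays as deep as it was pushed (it cannot be raised again); it counts as selected from about 0.006
- key_tan (a joint): how far the key faced with the round tan tile (same size as the others) is pushed down, 0 (up) to 0.014 m; pushing takes 3.5 N at first and 6 N near the bottom, and the key stays as deep as it was pushed (it cannot be raised again); it counts as selected from about 0.006
- key_dark_green (a joint): how far the key faced with the round dark green tile (same size as the others) is pushed down, 0 (up) to 0.014 m; pushing takes 3.5 N at first and 6 N near the bottom, and the key stays as deep as it was pushed (it cannot be raised again); it counts as selected from about 0.006
- key_dark_brown (a joint): how far the key faced with the round dark brown tile (same size as the others) is pushed down, 0 (up) to 0.014 m; pushing takes 3.5 N at first and 6 N near the bottom, and the key stays as deep as it was pushed (it cannot be raised again); it counts as selected from about 0.006
- bay_dark_blue: black round plate, 60 mm wide, 4 mm thick, on the panel under the dark blue key, which it carries; origin at its underside, on the key's axis
- start_top (a point): centre of the top of the round green start button, 34 mm wide, on the yellow-topped station, 61 mm above the table when up; moves with the button
- start (a joint): how far the green start button is pressed, 0 to 0.009 m; a spring (about 5 N at the bottom) brings it back up when let go
- stop_top (a point): centre of the top of the round red stop button, 34 mm wide, on the yellow-topped station, 61 mm above the table when up; moves with the button
- stop (a joint): how far the red stop button is pressed, 0 to 0.009 m; a spring (about 5 N at the bottom) brings it back up when let go
- start_base: black housing of the green start button, which it carries; origin at the centre of its underside, 36 mm above the table
- station: start/stop station, grey box with yellow top, 74 (its x) x 128 (its y) x 36 mm, fixed to the table; the green and red buttons stand 58 mm apart along its y, either way round; origin at the centre of its underside
- cap_1: bystander: white ribbed bottle cap, 36 mm wide, 22 mm high, near the start/stop station; loose; origin at the centre of its underside
- cap_2: bystander: white ribbed bottle cap, 36 mm wide, 22 mm high, behind the key panel; loose; origin at the centre of its underside
- spare_tile: bystander: loose grey round test tile, 46 mm wide, 8 mm thick, lying on the table behind the key panel; loose; origin at the centre of its underside
- rib: bystander: wooden throwing rib, 60x98x6 mm, at the left; loose; origin at the centre of its underside
- jar_8: bystander: white glaze jar with black lid, 67 mm wide, 114 mm high, behind the right end of the panel; loose; origin at the centre of its underside
- jar_9: bystander: white glaze jar with white lid, 62 mm wide, 98 mm high, to the left of the station; loose; origin at the centre of its underside
- lid_jar: bystander: white glaze jar with red lid, 68 mm wide, 98 mm high, further left; loose; origin at the centre of its underside

How it is judged:
By the outcome, as a careful person would: the job done as asked, in the order asked, and still so for the second after the job is handed in, with the robot touching nothing.
It also fails if it takes over 40 s, if anything falls off the work surface, if the arm or the gripper's body presses on something with over 40 N, if the wrist force passes 120 N, or if a joint passes its speed limit or range.

ROBOT

A 7-joint arm with a two-finger parallel gripper is mounted at the origin on a cart in front of the work surface, level with it; the furniture and walls round the work are solid. World frame = base frame: x ahead of the robot, y to its left, z up, the work surface at z = 0. Lengths are in m, angles in rad, forces in N, time in s.
With the tool pointing down it reaches from about 0.4 to 0.85 m from the base axis. Payload 4.5 kg.
Tool frame: the origin (TCP) lies midway between the tips of the shut fingers; the grasp point (between the pads) lies 19 mm behind it (manip.hold_point_z is the distance from the TCP to the grasp point, in m); z points along the fingers, y is the line along which they close (so a half turn about z gives the same grasp; the last joint's range is limited). The gripper opens to 88 mm and grips with 3 to 60 N. Pads are 18 mm wide; open, the fingers measure 123 mm over their backs; the gripper's body (75 mm by 187 mm) begins 45 mm behind the grasp point.
Start: joints at [-1.162, 0.689, -0.195, 1.565, 0.157, 0.902, -0.215], TCP at [0.229, 0.582, 0.239] pointing down, gripper open.
Joint ranges: [-3.01, 3.01], [-0.46, 2.08], [-1.47, 1.51], [0.13, 2.56], [-1, 4.14], [0.04, 2.09], [-2.66, 2.66]. Speed limits (rad/s): [2.57, 2.57, 3.14, 3.14, 3.14, 3.14, 3.14].

INTERFACE

Orientations are given as a unit quaternion [x, y, z, w].
In Python, from bench import monitor, read_camera, camera_info, hand_in, manip gives the robot as it stands. The module is installed in compiled form; this text tells all that it offers.
- The arm moves only by the tool drive_tool, never from a script. Its argument "steps" is one flat list of numbers, 7 for each row, row after row: the shift along the world's x, y, z in mm, then the turn, a rotation vector about the world's x, y, z in rad, then the opening, from -1 (shut) to 1 (fully open), so that 0 is half open. A call has 1 to 10 rows; each row is the pose to reach, as a shift and turn from the pose commanded when the call began; what a row does not reach only later rows make up. A row lasts 1/10 s, in which the tool goes at most 50 mm and 8.59 degrees, less where a joint would pass 70% of its speed; a pose out of reach is approached as far as the arm can. A call with a gripper value outside its range is refused whole. The fingers move at their own pace and stop on an object; the grip force is fixed at half the most. Time passes only in rows, so rows that repeat a pose let the fingers close. It gives the time, the measured TCP pose, the force, the opening and the grip force at its end, in the units of the state.
- monitor.sense(): the state, without advancing time (a new reading comes with each control period).
- read_camera(name): name is "scene" or "top" or "wrist"; returns the picture (384x512x3 uint8, red, green, blue); there is no depth.
- camera_info(name): a dict with "K" (3x3 intrinsics, pixels), "distortion" ([k1, k2, p1, p2, k3] as OpenCV has them; the pictures are not rectified), "R" (3x3) and "t" (3): a world point X has camera coordinates R X + t; the wrist camera has in their place "T_tool_cam" (4x4, takes a point from camera to tool coordinates, whose origin is the TCP and whose axes are the flange's). Camera axes: x right, y down, z forward; pixel columns grow to the right and rows downward; lengths in m; the calibration is good to about 2 mm. A picture is of the moment at which its call begins: read the wrist's pose just before it. camera_info takes no time and is no camera call.
- hand_in(): hands the job in; it is judged then, once.
The state is a dict: "time_s": time; "joint_pos": joint angles; "qvel": joint speeds; "tau": joint torques, N m; "position": TCP position; "eef_rot": TCP orientation; "wrist_force": force on the tool from outside, world axes, zero at the start; "torque": the same for the moment, N m; "finger_gap": finger opening in m; "grip_force": force on a finger pad.
Only numpy, scipy, OpenCV 4.12 (cv2) and the standard library are available. Lean on these libraries where they do the work, as an engineer would, in place of code of your own. Each camera call takes 0.05 s, during which the arm holds its last target. There are 200 camera calls.

## Working session

There is one attempt and no reset: what is moved stays moved. The work goes in short steps, Python scripts to look and compute and a tool call to move; the robot and the scene stay as the last step left them, time stands still between calls to the robot, and variables do not carry over. Pictures are saved under pics/ and viewed, at most 10 in all, crops included, and the job is handed in when it is done.

Besides the shell and the picture viewer there is one more tool, called as name(argument=value, ...) on one line, values as JSON. drive_tool: Moves the arm, as the interface text tells. Its arguments: {"type":"object","properties":{"steps":{"type":"array"}},"required":["steps"]}

```bash
mkdir -p pics
python3 - <<'E'
from bench import *
import cv2,numpy as np
s=monitor.sense();print(s['time_s'],s['position'],s['eef_rot'],s['finger_gap'],s['wrist_force'])
for n in('top','scene'):
    im=read_camera(n);cv2.imwrite(f'pics/{n}0.png',im[:,:,::-1]);i=camera_info(n);print(n,i)
E
```

```text
0.0 [0.22863796 0.58101303 0.23791139] [ 1.86262919e-01  9.82499510e-01 -9.11744088e-04 -8.37193271e-05] 0.08797320025748857 [0.0958038  0.41051743 0.17156816]
top {'K': array([[432.93257127,   0.        , 248.14137013],
       [  0.        , 432.93257127, 191.82073865],
       [  0.        ,   0.        ,   1.        ]]), 'distortion': array([0.01510993, 0.        , 0.        , 0.        , 0.        ]), 'R': array([[ 1.12277081e-02, -9.99936575e-01,  8.85347222e-04],
       [-9.88017578e-01, -1.12301688e-02, -1.53932285e-01],
       [ 1.53932465e-01,  8.53568147e-04, -9.88081003e-01]]), 't': array([-0.01198753,  0.5413947 ,  1.37576995])}
scene {'K': array([[497.92026638,   0.        , 254.56171032],
       [  0.        , 497.92026638, 188.41059351],
       [  0.        ,   0.        ,   1.        ]]), 'distortion': array([-0.09836291,  0.        ,  0.        ,  0.        ,  0.        ]), 'R': array([[ 0.50280988, -0.86425974,  0.01540575],
       [-0.33966621, -0.21393745, -0.91589171],
       [ 0.7948642 ,  0.45528659, -0.40112969]]), 't': array([-0.27488368,  0.24624959,  1.34355954])}
```

View pics/top0.png

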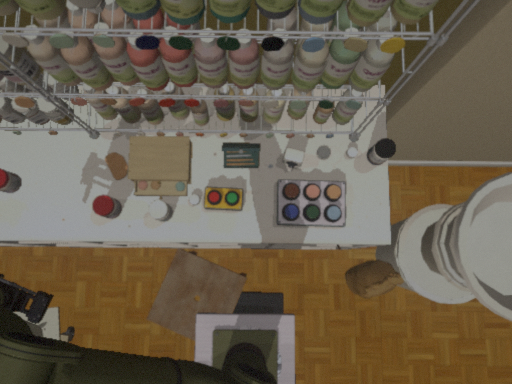

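View pics/scene0.png

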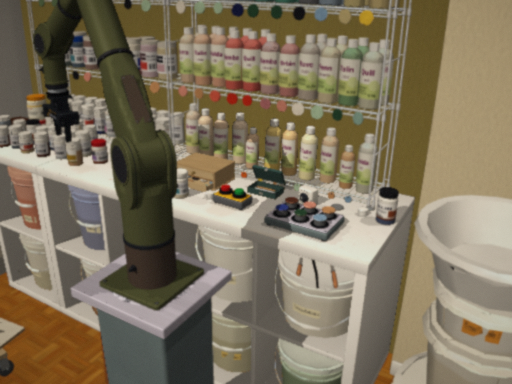

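The top view shows the panel at about (312,204), with dark blue front-left at (291,212). The station is at (223,198), with green at (232,198) and red at (214,197). I'll measure these by casting rays onto z=0.061.

```bash
cat > h.py <<'E'
from bench import *
import cv2,numpy as np
from scipy.spatial.transform import Rotation as Ro
def ray(uv,z,i,R=None,t=None):
    R=i['R'] if R is None else R; t=i['t'] if t is None else t
    p=cv2.undistortPoints(np.array([[uv]],float),i['K'],i['distortion'])[0,0]
    d=R.T@np.array([p[0],p[1],1]);c=-R.T@t
    return c+d*(z-c[2])/d[2]
def blobs(im,lo,hi,box):
    m=cv2.inRange(cv2.cvtColor(im,cv2.COLOR_RGB2HSV),lo,hi)
    k=np.zeros_like(m);k[box[1]:box[3],box[0]:box[2]]=255
    n,_,st,c=cv2.connectedComponentsWithStats(m&k)
    return [(st[j,4],st[j,2:4],c[j]) for j in range(1,n) if st[j,4]>25]
E
python3 - <<'E'
from h import *
im=cv2.imread('pics/top0.png')[:,:,::-1].copy();i=camera_info('top')
for n,lo,hi,b in(('blue',(105,90,20),(130,255,255),(280,200,302,224)),('green',(40,100,40),(85,255,255),(222,188,243,210)),('red',(0,170,60),(8,255,255),(204,186,222,208)),('lblue',(90,40,60),(112,255,255),(322,202,344,224)),('brown',(0,60,20),(15,255,110),(280,180,302,200)),):
    for a,w,c in blobs(im,lo,hi,b): print(n,a,w,c.round(1),ray(c,.061,i).round(4))
for c in((278,181),(345,180),(346,227),(278,224)):print('panel',ray(c,.034,i).round(3))
cv2.imwrite('pics/c.png',cv2.resize(im[130:240,180:400],None,fx=3.6,fy=3.6,interpolation=3)[:,:,::-1])
E
```

```text
blue 122 [12 14] [291.7 210.8] [ 0.4784 -0.1463  0.061 ]
green 85 [10 10] [231.6 197.4] [0.5196 0.0474 0.061 ]
red 62 [10 10] [213.6 196.4] [0.5224 0.1053 0.061 ]
lblue 130 [14 14] [333.4 212.2] [ 0.4755 -0.2798  0.061 ]
brown 167 [15 14] [291.3 190.4] [ 0.5448 -0.1453  0.061 ]
panel [ 0.58  -0.104  0.034]
panel [ 0.586 -0.326  0.034]
panel [ 0.431 -0.325  0.034]
panel [ 0.438 -0.104  0.034]
```

View pics/c.png

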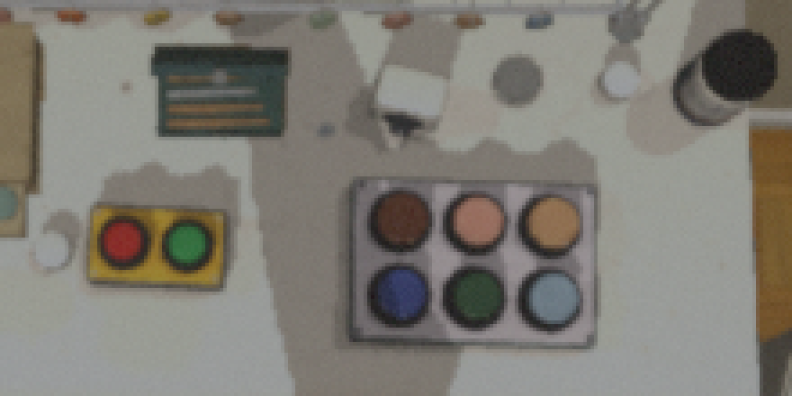

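drive_tool(steps=[20,-33,0,0,0,0,-1,40,-66,0,0,0,0,-1,60,-99,0,0,0,0,-1,80,-132,0,0,0,0,-1,100,-165,0,0,0,0,-1,120,-198,0,0,0,0,-1,140,-231,0,0,0,0,-1,160,-264,0,0,0,0,-1,180,-297,0,0,0,0,-1,200,-330,0,0,0,0,-1])

```text
time_s: 1.1
position: [0.4293, 0.2501, 0.2386]
eef_rot: [0.186, 0.983, -0.0, -0.0]
wrist_force: [0.6, -0.4, 0.3]
finger_gap: 0.0095
grip_force: 0.0
```

drive_tool(steps=[5,-40,0,0,0,0,-1,10,-80,0,0,0,0,-1,15,-120,0,0,0,0,-1,20,-160,0,0,0,0,-1,25,-200,0,0,0,0,-1,30,-240,0,0,0,0,-1,35,-280,0,0,0,0,-1,40,-320,0,0,0,0,-1,45,-360,0,0,0,0,-1,45,-396,0,0,0,0,-1])

```text
time_s: 2.1
position: [0.474, -0.1466, 0.2385]
eef_rot: [0.187, 0.982, -0.0, 0.0]
wrist_force: [0.1, 0.5, 0.7]
finger_gap: 0.0007
grip_force: 0.0
```

Run:
```python
from h import *
s=monitor.sense();print(s['time_s'],s['position'],s['eef_rot'],s['finger_gap'],s['wrist_force'],s['joint_pos'])
im=read_camera('wrist');cv2.imwrite('pics/w1.png',im[:,:,::-1]);print(camera_info('wrist'))
```

```text
2.1 [ 0.47399182 -0.14655137  0.23853364] [ 1.86758763e-01  9.82405796e-01 -2.25725207e-05  1.27616945e-04] 0.0007365390009206044 [0.10264096 0.45320398 0.73234602] [ 0.39682649  0.53146353 -0.29349315  1.94364288  0.23017534  0.69824698
  1.15947052]
{'K': array([[266.41062213,   0.        , 256.00601915],
       [  0.        , 266.41062213, 190.32692152],
       [  0.        ,   0.        ,   1.        ]]), 'distortion': array([-0.02079163,  0.        ,  0.        ,  0.        ,  0.        ]), 'T_tool_cam': array([[ 7.67968142e-04, -9.47837968e-01, -3.18751622e-01,
         8.29173704e-02],
       [ 9.99999473e-01,  9.45283837e-04, -4.01592229e-04,
         1.40621949e-03],
       [ 6.81955118e-04, -3.18751145e-01,  9.47838194e-01,
        -1.45993866e-01],
       [ 0.00000000e+00,  0.00000000e+00,  0.00000000e+00,
         1.00000000e+00]])}
```

View pics/w1.png

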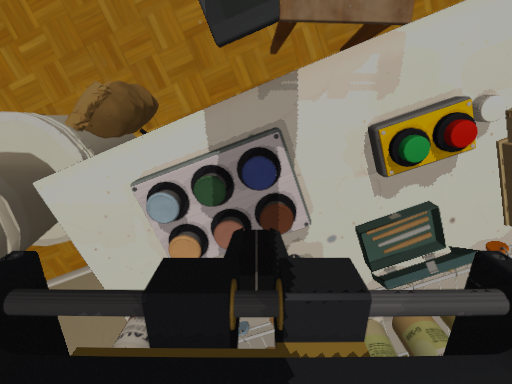

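The wrist view shows the dark blue key at about (259,172), green start at (412,148) and red stop at (459,132). The fingers are shut.

Run:
```python
from h import *
im=cv2.imread('pics/w1.png')[:,:,::-1].copy();i=camera_info('wrist')
T=np.eye(4);T[:3,:3]=Ro.from_quat([.186758763,.982405796,-2.26e-5,1.276e-4]).as_matrix();T[:3,3]=[.47399,-.14655,.23853]
W=T@i['T_tool_cam'];R=W[:3,:3].T;t=-R@W[:3,3]
for n,lo,hi,b in(('blue',(105,90,20),(130,255,255),(230,145,290,200)),('green',(50,130,60),(85,255,255),(385,125,435,170)),('red',(0,190,80),(8,255,255),(435,110,482,155)),('dgreen',(45,50,20),(90,255,255),(185,160,235,212))):
    for a,w,c in blobs(im,lo,hi,b): print(n,a,w,c.round(1),ray(c,.061,i,R,t).round(4))
```

```text
blue 931 [36 34] [258.6 172.6] [ 0.478  -0.1433  0.061 ]
green 616 [28 28] [415.3 147.7] [0.5188 0.0468 0.061 ]
red 633 [29 29] [462.1 132.2] [0.5208 0.104  0.061 ]
dgreen 788 [33 31] [209.3 190.4] [ 0.4767 -0.2106  0.061 ]
```

Both views agree to within 3 mm, so I'm descending on blue.

drive_tool(steps=[4,2,-30,0,0,0,-1,4,2,-60,0,0,0,-1,4,2,-90,0,0,0,-1,4,2,-115,0,0,0,-1,4,2,-135,0,0,0,-1,4,2,-150,0,0,0,-1,4,2,-160,0,0,0,-1,4,2,-166,0,0,0,-1,4,2,-170,0,0,0,-1,4,2,-170,0,0,0,-1])

```text
time_s: 3.15
position: [0.4779, -0.1423, 0.0687]
eef_rot: [0.186, 0.982, 0.0, 0.0]
wrist_force: [-0.5, -1.1, -0.1]
finger_gap: 0.0005
grip_force: 0.0
```

drive_tool(steps=[0,0,-2,0,0,0,-1,0,0,-4,0,0,0,-1,0,0,-6,0,0,0,-1,0,0,-8,0,0,0,-1,0,0,-10,0,0,0,-1,0,0,-12,0,0,0,-1,0,0,-13,0,0,0,-1,0,0,-14,0,0,0,-1,0,0,-15,0,0,0,-1,0,0,-15,0,0,0,-1])

```text
time_s: 4.15
position: [0.4779, -0.1424, 0.0536]
eef_rot: [0.186, 0.982, 0.0, 0.0]
wrist_force: [-0.2, -0.1, 2.0]
finger_gap: 0.0004
grip_force: 1.2
```

drive_tool(steps=[0,0,-1,0,0,0,-1,0,0,-2,0,0,0,-1,0,0,-3,0,0,0,-1,0,0,-4,0,0,0,-1,0,0,-5,0,0,0,-1,0,0,-5,0,0,0,-1])

```text
time_s: 4.75
position: [0.478, -0.1424, 0.0486]
eef_rot: [0.186, 0.982, 0.0, 0.0]
wrist_force: [0.6, -1.6, 3.0]
finger_gap: 0.0003
grip_force: 1.5
```

drive_tool(steps=[0,0,3,0,0,0,-1,0,0,10,0,0,0,-1,0,0,30,0,0,0,-1,0,0,60,0,0,0,-1,0,0,90,0,0,0,-1,14,60,90,0,0,0,-1,24,100,90,0,0,0,-1,33,140,90,0,0,0,-1,40,180,90,0,0,0,-1,41,190,90,0,0,0,-1])

```text
time_s: 5.75
position: [0.5194, 0.0543, 0.1393]
eef_rot: [0.182, 0.983, 0.002, 0.0]
wrist_force: [-0.7, 0.2, -0.0]
finger_gap: 0.0004
grip_force: 0.0
```

Run:
```python
from h import *
s=monitor.sense();print(s['position'],s['joint_pos'])
i=camera_info('wrist');im=read_camera('wrist');sc=read_camera('scene')
T=np.eye(4);T[:3,:3]=Ro.from_quat(s['eef_rot']).as_matrix();T[:3,3]=s['position']
W=T@i['T_tool_cam'];R=W[:3,:3].T;t=-R@W[:3,3]
for a,w,c in blobs(im,(50,130,60),(85,255,255),(150,80,400,300)): print('green',a,w,c,ray(c,.061,i,R,t).round(4))
v=np.vstack([cv2.resize(im,(448,336)),cv2.resize(sc[170:250,230:360],(448,264),interpolation=3)])
cv2.imwrite('pics/w2.png',v[:,:,::-1])
```

```text
[0.51942114 0.05426351 0.13925636] [-0.08312783  0.71097242 -0.17435684  1.96823295  0.23915285  0.47905635
  0.77525769]
green 1067 [37 37] [249.34770384 200.09934396] [0.5195 0.0496 0.061 ]
```

View pics/w2.png

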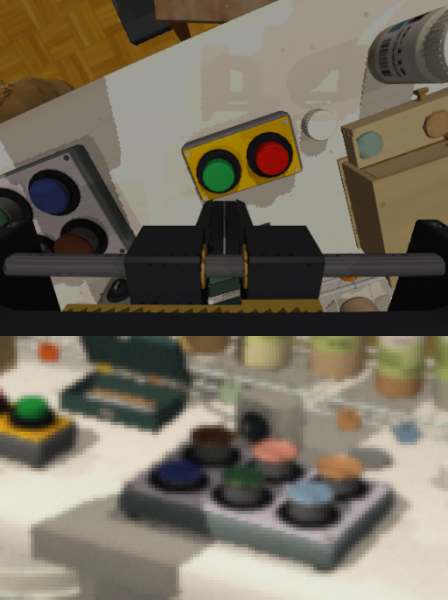

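The scene crop (lower half) shows the dark blue key sunk to its plate and the other keys up. Green start is under the tool, and I'm pressing it next.

drive_tool(steps=[0,0,0,0,0,0,-1,0,0,-25,0,0,0,-1,0,0,-50,0,0,0,-1,0,0,-65,0,0,0,-1,0,0,-72,0,0,0,-1,0,0,-75,0,0,0,-1,0,0,-75,0,0,0,-1])

```text
time_s: 6.55
position: [0.5188, 0.0466, 0.0639]
eef_rot: [0.187, 0.982, -0.0, 0.0]
wrist_force: [-0.0, 0.0, 0.1]
finger_gap: 0.0001
grip_force: 0.0
```

drive_tool(steps=[0,0,-2,0,0,0,-1,0,0,-4,0,0,0,-1,0,0,-6,0,0,0,-1,0,0,-8,0,0,0,-1,0,0,-9,0,0,0,-1,0,0,-10,0,0,0,-1,0,0,-11,0,0,0,-1,0,0,-11,0,0,0,-1,0,0,-11,0,0,0,-1])

```text
time_s: 7.45
position: [0.5193, 0.0475, 0.0529]
eef_rot: [0.186, 0.982, 0.0, 0.0]
wrist_force: [2.3, -2.1, 4.0]
finger_gap: 0.0005
grip_force: 2.3
```

drive_tool(steps=[0,0,-1,0,0,0,-1,0,0,-1,0,0,0,-1,0,0,3,0,0,0,-1,0,0,12,0,0,0,-1,0,0,35,0,0,0,-1,0,0,70,0,0,0,-1,0,0,110,0,0,0,-1,0,0,150,0,0,0,-1,0,0,170,0,0,0,-1,0,0,170,0,0,0,-1])

```text
time_s: 8.45
position: [0.5194, 0.0485, 0.2254]
eef_rot: [0.186, 0.983, 0.001, 0.002]
wrist_force: [0.5, -0.7, 0.0]
finger_gap: 0.0004
grip_force: 0.0
```

drive_tool(steps=[-10,25,0,0,0,0,-1,-20,50,0,0,0,0,-1,-30,80,0,0,0,0,-1,-40,110,0,0,0,0,-1,-50,140,0,0,0,0,-1,-60,170,0,0,0,0,-1,-60,170,0,0,0,0,-1,-60,170,0,0,0,0,-1])

```text
time_s: 9.25
position: [0.4572, 0.2178, 0.2216]
eef_rot: [0.185, 0.983, -0.001, -0.001]
wrist_force: [0.6, -0.6, -0.0]
finger_gap: 0.0005
grip_force: 0.0
```

Run:
```python
from h import *
s=monitor.sense();print(s['time_s'],s['position'],abs(s['qvel']).max())
sc=read_camera('scene');tp=read_camera('top')
v=np.vstack([cv2.resize(tp[130:240,180:400],(600,300),interpolation=3),cv2.resize(sc[170:250,200:360],(600,300),interpolation=3)])
cv2.imwrite('pics/f.png',v[:,:,::-1])
```

```text
9.25 [0.45715162 0.21781365 0.22155503] 0.037043271474614135
```

View pics/f.png

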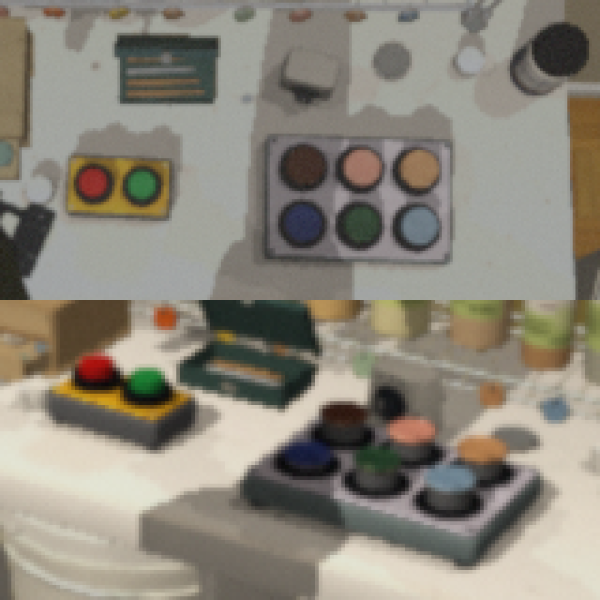

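The picture shows the dark blue key down and the other keys up. Both buttons are up, nothing has been disturbed, and the arm is clear.

```bash
python3 -c "
from bench import *
print(hand_in())"
```

```text
the job is handed in; nothing more can be done
None
```

I pressed the dark blue key about 12 mm down and it stayed down. I then pressed the green start button almost fully in and it sprang back. The arm withdrew clear, no other key or button was pressed, nothing loose in view had moved, and the job is handed in.

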